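# Line up a microscope stage with an alignment rod

### The arm

A 6-joint arm with a two-finger parallel gripper is mounted at the origin on the work surface. World frame = base frame: x ahead of the robot, y to its left, z up, the work surface at z = 0. Lengths are in m, angles in rad, forces in N, time in s.
With the tool pointing down it reaches from about 0.275 to 0.825 m from the base axis. Payload 5.2 kg.
Tool frame: the origin (TCP) lies on the centre line of the jaws, within the pads' length; the fingertips stand 25 mm ahead of it and the grasp point (between the pads) lies 6 mm ahead of it; z points along the fingers, y is the direction in which the jaws open and shut (so a half turn about z gives the same grasp; the last joint's range is limited). The gripper opens to 93 mm and grips with 3 to 60 N. Pads are 15 mm wide; open, the fingers measure 128 mm over their backs; the gripper's body (75 mm by 188 mm) begins 65 mm behind the grasp point.
Start: joints at [0.91, 0.259, 1.535, -0, 1.348, -0.203], TCP at [0.243, 0.493, 0.244] pointing down, gripper open.
Joint ranges: [-3.14, 3.14], [-0.91, 2.08], [0.19, 2.58], [-1.22, 4.36], [0.22, 2.71], [-3.12, 3.12]. Speed limits (rad/s): [2.57, 2.57, 3.14, 3.14, 3.14, 3.14].

### API

Orientations are given as a rotation vector (axis times angle).
In Python, from plant import ctrl, cams, order gives the robot as it stands.
- The arm moves only by the tool jog_arm, never from a script. Its argument "increments" is a list of rows, each a list of 7 numbers: the shift along the world's x, y, z in m, then the turn, a rotation vector about the world's x, y, z in degrees, then the gripper command: -1 is shut, 1 is fully open, values between are in proportion. A call has 1 to 8 rows; each row shifts and turns the pose as measured when the row begins; what a row does not reach is not made up. A row lasts 1/8 s, in which the tool goes at most 62.5 mm and 10.7 degrees, less where a joint would pass 70% of its speed; a pose out of reach is approached as far as the arm can. A call is refused whole if a number of a shift passes 0.0625 or a number of a turn 10.7, either way. A call with a gripper value outside its range is refused whole. The fingers move at their own pace and stop on an object; the grip force is fixed at half the most. Time passes only in rows, so rows that do not move let the fingers close. It gives the time, the measured TCP pose, the force and the opening at its end, in the units of the state.
- ctrl.observe(): the state, without advancing time (a new reading comes with each control period).
- cams.camera(name): name is "scene" or "top"; returns a dict with "img" (384x512x3 uint8, red, green, blue), "depth" (384x512 float32, m along the optical axis (not along the pixel's ray), 0 where there is no reading), "mtx" (3x3 intrinsics, pixels), "dist_coeffs" ([k1, k2, p1, p2, k3] as OpenCV has them; the pictures are not rectified), "cam_to_world" (4x4, takes a point from camera to world coordinates). Camera axes: x right, y down, z forward; pixel columns grow to the right and rows downward; lengths in m; the calibration is good to about 2 mm. A picture is of the moment at which its call begins.
- order.job_done(): hands the job in, once; it reports no verdict.
The state is a dict: "clock": time; "joints": joint angles; "joint_vel": joint speeds; "joint_torque": joint torques, N m; "eef_pos": TCP position; "tcp_rot": TCP orientation; "contact_force": force on the tool from outside, world axes, zero at the start; "moment": the same for the moment, N m; "grip_width": finger opening in m.
Only numpy, scipy, OpenCV 4.12 (cv2) and the standard library are available. Lean on these libraries where they do the work, as an engineer would, in place of code of your own. Each camera call takes 0.05 s, during which the arm holds its last target.

### The job

Slide the microscope stage along its rails by its red tab until the detent rollers click in and hold it under the brass sleeve, and let go of it. Then take the blue-headed rod from the rack, thread it point down through the sleeve and on through the stage's hole until its whole pointed tip is out below the stage, and finish while still gripping it and holding it there upright, its tip clear of the foot, so that a colleague can tighten the stage. Leave the other rods in the rack and do not knock the other things about.

Things in the scene. Friction and masses are not known exactly. Their poses are not given: they have to be found in the camera images.
- stand: white microscope stand, tube removed, fixed, yaw up to 15 degrees. Origin on the table under the sleeve's axis; z up; x along the rails, the way the stage slides home (away from the robot at yaw 0). Foot x -180 to 140 mm, 160 mm wide, 20 mm high. White column (50 x 50 mm, centre x = 100, top z = 145, black knobs) with an arm 30 mm wide (top z = 142) to the sleeve
- detent (a point): on the stand, between the two brass spring rollers (diameter 12 mm) at x = -60, y = +-49, z = 66 mm in its frame, on dark brackets (outer faces y = +-72, 56 mm high). Two steel rails at y = +-30 mm, each 10 mm wide, tops at z = 60 mm, run from x = -180 to dark end stops with faces at x = 32 mm and tops at z = 72 mm
- sleeve_mouth (a point): centre of the top rim of the brass sleeve, the upper bushing: a fixed upright tube, outer diameter 36 mm, bore 14 mm, 30 mm long, from z = 115 to 145 mm above the table. Axes as the stand's
- stage: loose black stage, about 350 g: plate 125 x 80 x 12 mm (its x -95 to 30) lying on the rails, a keel between them (1 mm play a side). Origin: on its hole's axis, at the plate's underside, z = 60 mm; axes as the stand's. Starts 35 to 70 mm short of home; home is with its origin under the sleeve. Nothing keeps it from being lifted off
- stage_notch (a point): on the stage at x = -60 mm, plate top: between the gaps in the aluminium flank ridges (x -95 to -45, 90 mm over them) into which the rollers snap at home. Getting over the click in the last 15 mm takes about 5 to 15 N; once near, the rollers pull it in. The end stops lie 2 mm past home
- stage_bush (a point): centre of the mouth of the stage's hole, the lower bushing (brass rim, diameter 15 mm, through the 12 mm plate), on the plate's top, 12 mm above the stage's origin
- stage_tab (a point): grip point on the stage's red upright tab, 30 mm long (x), 12 mm thick (y), from the plate's top (12 mm above the stage's origin) to 57 mm above it. The point is on its centre line, 72 mm to the -x side of the hole, 45 mm above the stage's origin, 105 mm above the table. Pinch it across its thickness from above
- rod: the alignment rod: steel shaft, diameter 12 mm, 170 mm long overall, about 100 g; a pointed tip (diameter 7 mm at the end, 12 mm from 10 mm up); the top 30 mm is a blue round head, diameter 22 mm. Origin: centre of its tip's end; z runs up to the head. It starts upright in one of the rack's three holes, tip 10 mm above the table
- rod_tip (a point): centre of the end of the rod's pointed tip
- rod_head (a point): centre of the rod's blue head, 155 mm from the tip's end, 15 mm below the top: where to grip it
- rod_mid (a point): point on the rod's axis 95 mm from the tip's end
- rack: fixed white block, 70 mm (x) by 190 mm (y) by 60 mm high, with three upright holes (diameter 13.5 mm, 50 mm deep) in a row along its y axis, 60 mm apart. Origin: centre of its underside; turned up to 20 degrees. Which rod stands in which hole varies
- rod_black: same shape and size as the blue-headed rod but with a black head; stands in another hole of the rack; a bystander. Origin: centre of its tip's end
- rod_yellow: same shape and size as the blue-headed rod but with a yellow head; stands in another hole of the rack; a bystander. Origin: centre of its tip's end
- beaker: clear beaker, diameter 68 mm, 90 mm high, origin centre of underside; bystander
- jar: amber jar with a white lid, diameter 56 mm, 85 mm high, origin centre of underside; bystander
- dish: glass dish with lid, diameter 90 mm, 16 mm high, origin centre of underside; bystander
- objective: brass objective, diameter 30 mm, 45 mm high, origin centre of underside; bystander
- slidebox: green slide box, 50 x 80 x 30 mm, origin centre of underside; bystander
Mind the look-alikes: they are no part of the job. What is shaped like the rod but orange or purple is not meant.

How it is judged:
On the way, in this order (a step that is already met when the one before it is completed fails the run):
1. the stage is home, let go of, and the detent holds it (x of stage in the frame of stand between -0.0025 and 0.0025 m and y of stage in the frame of stand between -0.0025 and 0.0025 m and z of stage in the frame of stand between 0.057 and 0.063 m and contact force between the fingers and stage below 0.2 N and linear speed of stage below 0.01 m/s), for 0.3 s.
2. the rod's tip has entered the sleeve from above (z of rod_tip in the frame of stand between 0.02 and 0.135 m and horizontal distance between rod_tip and sleeve_mouth below 0.004 m), for 0.1 s.
At the end, for the whole second after the job is handed in: Stage home on its rails (hole within 2.5 mm of the sleeve's axis along and across), fingers off it; rod held by the fingers, at rest, upright within 0.08 rad, through sleeve (axis within 4 mm) and stage hole (6 mm), tip at least 9.5 mm below the stage's underside and 3 mm above the foot (x of stage in the frame of stand between -0.0025 and 0.0025 m and y of stage in the frame of stand between -0.0025 and 0.0025 m and z of stage in the frame of stand between 0.057 and 0.063 m and z of rod_tip in the frame of stand between 0.023 and 0.0505 m and horizontal distance between rod_tip and stage_bush below 0.006 m and horizontal distance between rod_mid and sleeve_mouth below 0.004 m and angle between rod's own z axis and vertical below 0.08 rad and contact force between the fingers and rod above 1 N and contact force between the fingers and stage below 0.2 N and linear speed of rod below 0.02 m/s); the arm keeps its last pose, push and grip.
It fails at once if another rod is moved by more than 30 mm (distance of any of rod_black, rod_yellow from where it was at the start of the episode above 0.03 m).
It fails at once if another bystander is moved by more than 40 mm (distance of any of beaker, jar, dish, objective, slidebox from where it was at the start of the episode above 0.04 m).
It also fails if it takes over 62 s, if anything falls off the work surface, if the arm or the gripper's body presses on something with over 40 N, if the wrist force passes 120 N, or if a joint passes its speed limit or range.

## Working session

There is one attempt and no reset: what is moved stays moved. The work goes in short steps, Python scripts to look and compute and a tool call to move; the robot and the scene stay as the last step left them, time stands still between calls to the robot, and variables do not carry over. Pictures are saved under pics/ and viewed, and the job is handed in when it is done.

Besides the shell and the picture viewer there is one more tool, called after ">>>" by a JSON object that holds its "op" and its "data". jog_arm: Moves the arm, as the interface text tells. Its arguments: {"type":"object","properties":{"increments":{"type":"array"}},"required":["increments"]}

```bash
ls; mkdir -p pics; python3 - <<'E'
from plant import ctrl,cams,order
import cv2,numpy as np
print(ctrl.observe())
for n in("scene","top"):
    c=cams.camera(n); np.savez(f"{n}0.npz",**c); cv2.imwrite(f"pics/{n}0.png",cv2.resize(c["img"][:,:,::-1],(800,600)))
    print(n,c["mtx"].tolist(),c["dist_coeffs"],np.round(c["cam_to_world"],4).tolist())
E
```

```text
pics
{'clock': 0.0, 'joints': array([ 9.10183843e-01,  2.59368443e-01,  1.53605234e+00,  3.95430587e-05,
        1.34799358e+00, -2.02808969e-01]), 'joint_vel': array([0.00110603, 0.0010271 , 0.00088911, 0.00033435, 0.0003432 ,
       0.00175653]), 'joint_torque': array([-9.01928579e-04, -4.37275207e+01, -2.84006703e+01,  7.18782004e-02,
        4.13318211e-02, -6.08531968e-05]), 'eef_pos': array([0.24275611, 0.49298751, 0.24281631]), 'tcp_rot': array([-7.12684980e-01, -3.05886730e+00,  2.57298964e-03]), 'contact_force': array([ 0.43658507,  0.50977052, -0.51025303]), 'moment': array([ 0.00122492, -0.02957861,  0.04002078]), 'grip_width': 0.09289890729337978}
scene [[367.01913805736734, 0.0, 259.0350194324416], [0.0, 367.01913805736734, 189.66303024208898], [0.0, 0.0, 1.0]] [-0.09082604  0.          0.          0.          0.        ] [[-0.5744, 0.4855, -0.6591, 1.2459], [0.8184, 0.3232, -0.4752, 0.4406], [-0.0177, -0.8123, -0.583, 0.711], [0.0, 0.0, 0.0, 1.0]]
top [[408.2177036119885, 0.0, 252.87772936113345], [0.0, 408.2177036119885, 195.15362852076626], [0.0, 0.0, 1.0]] [-0.1424347  0.         0.         0.         0.       ] [[0.0009, -0.9829, 0.1839, 0.3637], [-1.0, -0.002, -0.006, -0.0385], [0.0063, -0.1839, -0.9829, 1.1565], [0.0, 0.0, 0.0, 1.0]]
```

View pics/scene0.png

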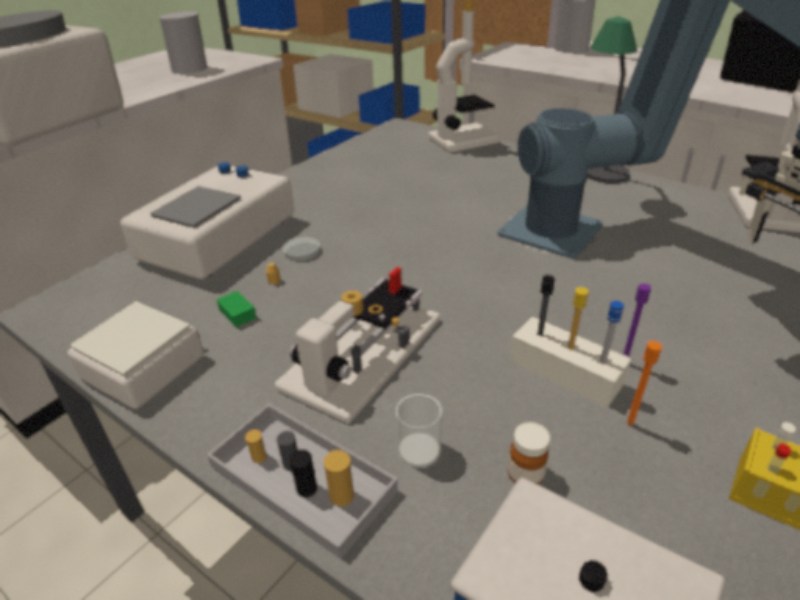

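View pics/top0.png

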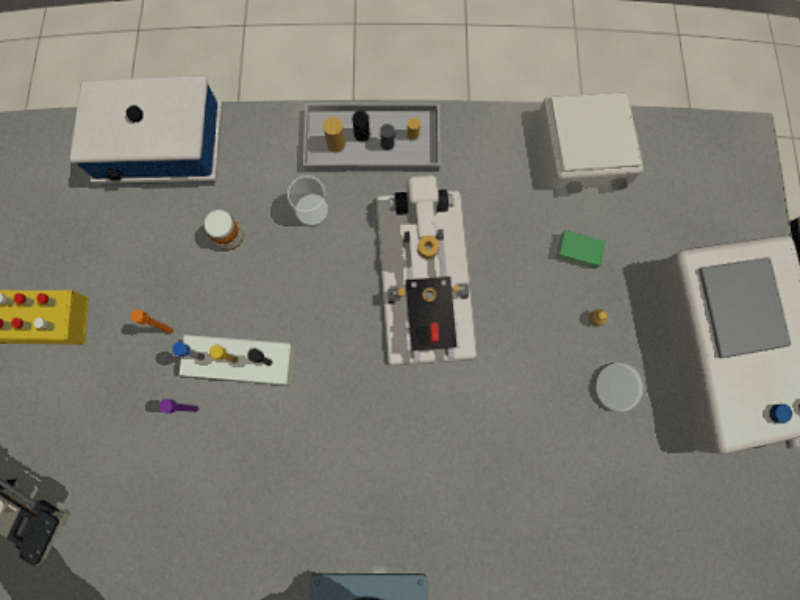

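```bash
cat > h.py <<'E'
import numpy as np,cv2
def load(n): 
    d=np.load(n); return {k:d[k] for k in d.files}
def ray(c,uv):
    p=cv2.undistortPoints(np.array(uv,float).reshape(-1,1,2),c["mtx"],c["dist_coeffs"]).reshape(-1,2)
    R=c["cam_to_world"][:3,:3]; o=c["cam_to_world"][:3,3]
    d=np.c_[p,np.ones(len(p))]@R.T
    return o,d
def plane(c,uv,z):
    o,d=ray(c,uv); return o+d*((z-o[2])/d[:,2])[:,None]
def tri(c1,u1,c2,u2):
    o1,d1=ray(c1,u1);o2,d2=ray(c2,u2);d1=d1[0];d2=d2[0]
    s=np.linalg.lstsq(np.c_[d1,-d2],o2-o1,rcond=None)[0]
    a=o1+s[0]*d1;b=o2+s[1]*d2
    return (a+b)/2,np.linalg.norm(a-b)
def proj(c,P):
    T=np.linalg.inv(c["cam_to_world"]); r=cv2.Rodrigues(T[:3,:3])[0]
    return cv2.projectPoints(np.array(P,float).reshape(-1,1,3),r,T[:3,3],c["mtx"],c["dist_coeffs"])[0].reshape(-1,2)
def blobs(c,lo,hi,mina=8):
    hsv=cv2.cvtColor(c["img"],cv2.COLOR_RGB2HSV)
    m=cv2.inRange(hsv,np.array(lo),np.array(hi))
    n,l,s,ce=cv2.connectedComponentsWithStats(m)
    return [(ce[i].round(2).tolist(),s[i].tolist()) for i in range(1,n) if s[i,4]>=mina],m,l
E
python3 - <<'E'
from h import *
for n in("top","scene"):
    c=load(n+"0.npz")
    for nm,lo,hi in(("red",(0,180,60),(5,255,255)),("blue",(100,150,60),(120,255,255)),("yel",(20,150,80),(30,255,255)),("brass",(14,120,80),(24,255,255)),("purple",(130,100,40),(150,255,255)),("orange",(6,200,100),(13,255,255))):
        print(n,nm,[b for b in blobs(c,lo,hi)[0]])
t=load("top0.npz");s=load("scene0.npz")
cv2.imwrite("pics/a.png",cv2.resize(t["img"][100:250,90:320,::-1],(800,522),interpolation=cv2.INTER_CUBIC))
cv2.imwrite("pics/b.png",cv2.resize(s["img"][150:290,160:440,::-1],(800,400),interpolation=cv2.INTER_CUBIC))
E
```

```text
top red [([11.87, 190.71], [9, 188, 7, 6, 31]), ([26.57, 190.63], [24, 188, 7, 6, 30]), ([10.44, 206.66], [7, 204, 8, 6, 32]), ([277.51, 212.47], [276, 207, 5, 12, 43])]
top blue [([133.37, 84.38], [128, 57, 11, 55, 315]), ([115.02, 222.87], [111, 219, 10, 9, 63]), ([500.95, 264.11], [496, 259, 11, 11, 93])]
top yel [([213.46, 82.0], [207, 76, 13, 19, 100]), ([264.65, 78.86], [262, 76, 7, 8, 37]), ([273.35, 156.77], [268, 151, 12, 13, 94]), ([256.09, 186.64], [255, 185, 3, 4, 11]), ([29.87, 203.48], [0, 186, 56, 34, 1452]), ([385.3, 202.57], [383, 199, 5, 8, 23]), ([139.88, 225.57], [134, 221, 16, 10, 82])]
top brass [([214.14, 83.86], [207, 75, 14, 22, 181]), ([264.86, 80.52], [261, 76, 8, 13, 65]), ([147.0, 152.4], [145, 151, 5, 4, 10]), ([273.87, 157.17], [268, 151, 13, 15, 126]), ([291.69, 184.08], [290, 182, 4, 5, 13]), ([255.75, 186.56], [254, 185, 5, 4, 16]), ([274.11, 187.73], [270, 184, 9, 9, 37]), ([49.37, 203.91], [42, 186, 15, 34, 298]), ([22.75, 190.5], [22, 188, 2, 6, 8]), ([27.33, 194.67], [25, 194, 6, 3, 9]), ([87.85, 201.79], [84, 198, 9, 9, 53]), ([383.31, 202.56], 
[... 1210 characters left out ...]
[273, 26, 10, 25, 179]), ([184.99, 49.09], [180, 34, 18, 34, 247]), ([292.8, 47.8], [292, 44, 2, 9, 10]), ([496.05, 120.29], [483, 116, 29, 12, 63]), ([174.25, 175.17], [170, 169, 9, 13, 83]), ([369.53, 198.18], [364, 184, 13, 39, 184]), ([226.25, 192.13], [219, 186, 13, 16, 122]), ([240.0, 197.41], [236, 195, 9, 6, 41]), ([252.23, 205.0], [250, 203, 5, 6, 22]), ([418.21, 221.21], [415, 219, 7, 5, 24]), ([163.23, 284.63], [157, 275, 13, 21, 176]), ([491.51, 305.82], [467, 274, 45, 65, 1799]), ([216.66, 305.21], [208, 288, 18, 36, 496]), ([345.5, 296.12], [344, 295, 4, 4, 8])]
scene purple [([408.03, 198.82], [400, 182, 16, 45, 163])]
scene orange [([411.89, 241.47], [403, 222, 19, 49, 161])]
```

View pics/a.png

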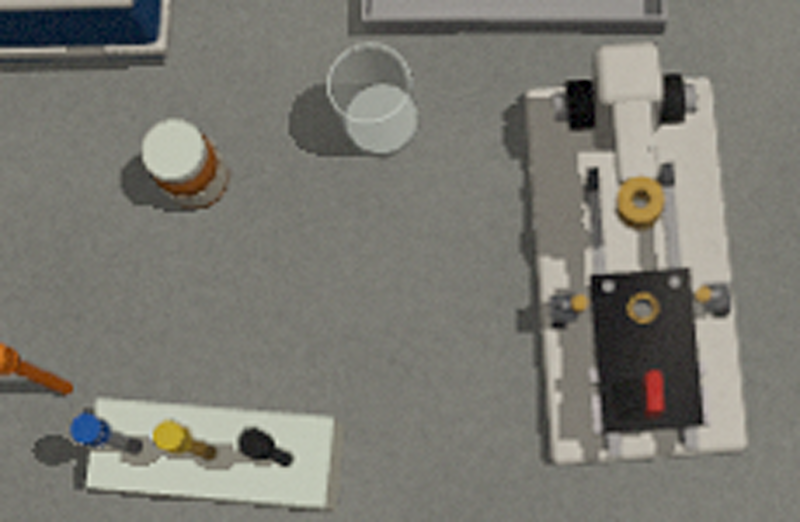

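View pics/b.png

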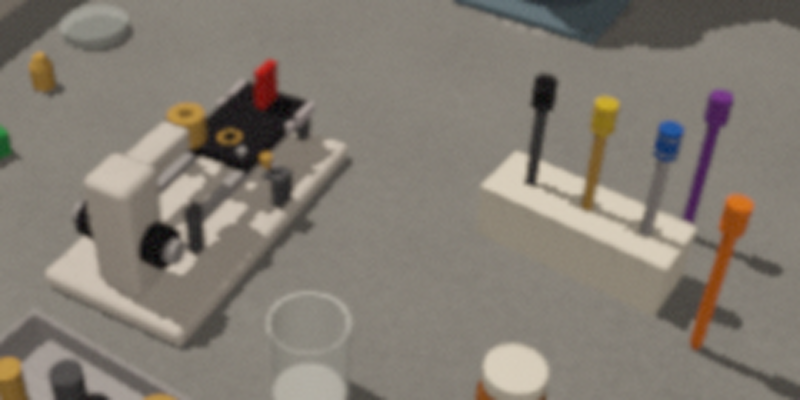

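In the crops, the rods standing in the rack are black (top crop 257,443), yellow (170,437) and blue (90,430). The orange (5,358) and purple ones stand outside the rack. The blue-headed steel one at the rack's left end, native top pixel (115,223), scene pixel (393,198), fits the description. The stage sits short of home, with its hole at crop (643,307), the sleeve at (640,202) and the red tab at (654,392).

```bash
python3 - <<'E'
from h import *
t=load("top0.npz");s=load("scene0.npz")
f=lambda c,u,z:print(np.round(plane(c,u,z),4).tolist())
def cr(x,y): return (90+(x+.5)/800*230-.5,100+(y+.5)/522*150-.5)
print("sleeve ring (top,z.145)");
# saturated ring: contour of brass mask
for c,box,z,n in((t,(262,145,290,172),.145,"sleeve"),(t,(266,180,283,196),.072,"bush")):
    hsv=cv2.cvtColor(c["img"],cv2.COLOR_RGB2HSV); m=cv2.inRange(hsv,(12,90,90),(32,255,255))
    k=np.zeros_like(m);x0,y0,x1,y1=box;k[y0:y1,x0:x1]=m[y0:y1,x0:x1]
    cs=max(cv2.findContours(k,0,1)[0],key=len); el=cv2.minEnclosingCircle(cs); hull=cv2.convexHull(cs)
    M=cv2.moments(hull);print(n,el,M["m10"]/M["m00"],M["m01"]/M["m00"]);f(c,el[0],z)
f(t,[cr(640,201),cr(643,307),(277.5,212.4)],.145)
print("hand: sleeve,bush");f(t,[cr(640,200)],.145);f(t,[cr(643,307)],.072)
print("rollers");f(t,[(255.9,186.6),(291.7,184.1)],.072)
print("foot corners");f(t,[cr(552,463),cr(747,451),cr(710,80),cr(528,92)],.02)
print("tab");f(t,[(277.5,212.4)],.115);
print("plate corners far L,R near R,L");f(t,[cr(592,273),cr(690,268),cr(704,426),cr(603,432)],.072)
print("blue tri",tri(t,[(115,222.9)],s,[(393.5,198)]));f(t,[(115,222.9)],.178)
print("tab tri",tri(t,[(277.5,212.4)],s,[(252.3,180)]))
print("rack top corners");f(t,[cr(86,490),cr(328,506),cr(334,417),cr(97,399)],.06)
print("rod base in rack",);f(t,[cr(135,446),cr(209,453),cr(286,458)],.06)
print("purple,orange tops");f(t,[(107,259.5),(88,202)],.18)
E
```

```text
sleeve ring (top,z.145)
sleeve ((274.0, 157.3333282470703), 7.310667037963867) 274.0089399744572 157.05874840357598
[[0.652, -0.0989, 0.145]]
bush ((274.5, 188.0), 4.609872341156006) 274.46105919003116 188.00934579439252
[[0.5865, -0.1038, 0.072]]
[[0.6518, -0.098, 0.145], [0.5719, -0.0995, 0.145], [0.5092, -0.1064, 0.145]]
hand: sleeve,bush
[[0.6526, -0.098, 0.145]]
[[0.5869, -0.1038, 0.072]]
rollers
[[0.5903, -0.0533, 0.072], [0.5975, -0.1508, 0.072]]
foot corners
[[0.4699, -0.0329, 0.02], [0.4796, -0.1899, 0.02], [0.7943, -0.1659, 0.02], [0.7827, -0.0117, 0.02]]
tab
[[0.5135, -0.1084, 0.115]]
plate corners far L,R near R,L
[[0.614, -0.0641, 0.072], [0.6182, -0.1411, 0.072], [0.4936, -0.1501, 0.072], [0.4889, -0.0723, 0.072]]
blue tri (array([0.47833094, 0.29492871, 0.16910999]), np.float64(0.0012656639680511356))
[[0.4771, 0.2925, 0.178]]
tab tri (array([ 0.51664175, -0.10972028,  0.09195613]), np.float64(0.0005901646463502291))
rack top corners
[[0.4427, 0.3316, 0.06], [0.4322, 0.1397, 0.06], [0.5014, 0.1369, 0.06], [0.5146, 0.3267, 0.06]]
rod base in rack
[[0.4776, 0.2939, 0.06], [0.4726, 0.2345, 0.06], [0.4692, 0.1736, 0.06]]
purple,orange tops
[[0.3878, 0.3072, 0.18], [0.5283, 0.3644, 0.18]]
```

>>> {"op": "jog_arm", "data": {"increments": [[0.024,-0.054,0,0,0,3.8,0],[0.024,-0.054,0,0,0,3.8,0],[0.024,-0.054,0,0,0,3.8,0],[0.024,-0.054,0,0,0,3.8,0],[0.024,-0.054,0,0,0,3.8,0],[0.024,-0.054,0,0,0,3.8,0],[0.024,-0.054,0,0,0,3.8,0],[0.024,-0.054,0,0,0,3.8,0]]}}

```text
clock: 1.1
eef_pos: [0.4354, 0.0508, 0.2405]
tcp_rot: [0.156, -3.137, 0.004]
contact_force: [1.1, 0.8, 0.5]
grip_width: 0.0469
```

>>> {"op": "jog_arm", "data": {"increments": [[0.026,-0.053,0,0,0,-0.8,0],[0.026,-0.053,0,0,0,-0.8,0],[0.0245,-0.052,0,0,0,0,0],[0,0,0,0,0,0,0]]}}

```text
clock: 1.6
eef_pos: [0.5138, -0.1167, 0.2389]
tcp_rot: [0.103, -3.138, 0.003]
contact_force: [-0.4, 1.3, -0.2]
grip_width: 0.0465
```

```bash
cat > look.py <<'E'
import sys
from plant import ctrl,cams,order
from h import *
def snap(tag):
    o={}
    for n in("scene","top"):
        c=cams.camera(n); np.savez(f"{n}{tag}.npz",**c); o[n]=c
    return o["top"],o["scene"]
def st():
    o=ctrl.observe(); R=cv2.Rodrigues(np.array(o["tcp_rot"]))[0]
    print("t",round(o["clock"],2),"p",np.round(o["eef_pos"],4),"f",np.round(o["contact_force"],2),"w",round(o["grip_width"],4),"yaw y",round(np.degrees(np.arctan2(R[1,1],R[0,1])),2),"zaxis",np.round(R[:,2],4))
    return o,R
E
python3 - <<'E'
from look import *
st();t,s=snap("1")
cv2.imwrite("pics/c.png",np.vstack([cv2.resize(t["img"][100:250,170:400,::-1],(690,450))[:300],cv2.resize(s["img"][110:270,130:360,::-1],(690,480))[:300]]))
E
```

```text
t 1.6 p [ 0.5138 -0.1167  0.2389] f [-0.37  1.29 -0.17] w 0.0465 yaw y 93.75 zaxis [-0.0021 -0.0021 -1.    ]
```

View pics/c.png

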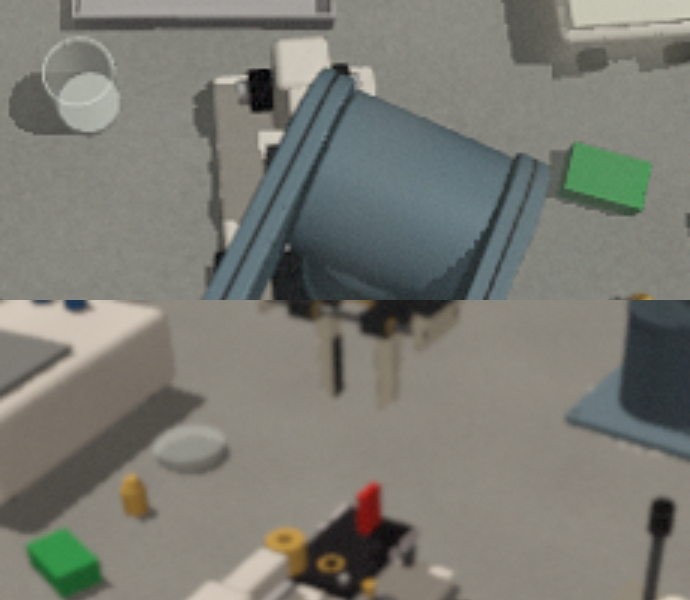

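The top view is now blocked by the arm. In the scene view the open jaws hang above the red tab (stacked crop 370,510).

>>> {"op": "jog_arm", "data": {"increments": [[0.001,0.008,-0.03,0,0,0.3,0],[0,0,-0.04,0,0,0,0],[0,0,-0.035,0,0,0,0],[0,0,0,0,0,0,0]]}}

```text
clock: 2.2
eef_pos: [0.5107, -0.098, 0.1329]
tcp_rot: [0.126, -3.136, -0.002]
contact_force: [0.4, 0.5, -0.2]
grip_width: 0.0463
```

```bash
python3 - <<'E'
from look import *
st();t,s=snap("2")
cv2.imwrite("pics/d.png",cv2.resize(s["img"][130:250,180:340,::-1],(800,600)))
E
```

```text
t 2.2 p [ 0.5107 -0.098   0.1329] f [ 0.38  0.47 -0.2 ] w 0.0463 yaw y 94.59 zaxis [-0.0027  0.001  -1.    ]
```

View pics/d.png

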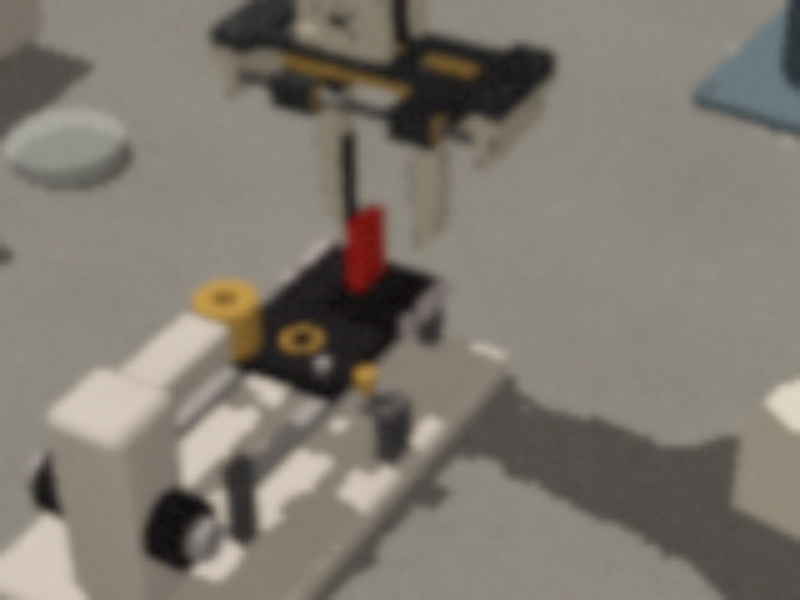

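>>> {"op": "jog_arm", "data": {"increments": [[0,0,0,0,0,0,0],[0.004,-0.01,0,0,0,-0.4,0],[0,0,0,0,0,0,0]]}}

```text
clock: 2.68
eef_pos: [0.5198, -0.1105, 0.1402]
tcp_rot: [-0.115, 3.129, -0.008]
contact_force: [-0.5, 0.6, 0.2]
grip_width: 0.0466
```

>>> {"op": "jog_arm", "data": {"increments": [[0,0,0,0,0,0,0]]}}

```text
clock: 2.8
eef_pos: [0.52, -0.1108, 0.1406]
tcp_rot: [-0.114, 3.129, -0.008]
contact_force: [0.5, -0.9, -1.0]
grip_width: 0.047
```

>>> {"op": "jog_arm", "data": {"increments": [[0,0,0,0,0,0,0]]}}

```text
clock: 2.92
eef_pos: [0.52, -0.111, 0.1407]
tcp_rot: [-0.114, 3.129, -0.009]
contact_force: [-0.2, -0.6, -0.1]
grip_width: 0.0461
```

>>> {"op": "jog_arm", "data": {"increments": [[-0.003,0.001,-0.016,0,0,0,0],[-0.002,0.001,-0.012,0,0,0,0],[0,0,0,0,0,0,0],[0,0,0,0,0,0,0]]}}

```text
clock: 3.42
eef_pos: [0.5151, -0.109, 0.1121]
tcp_rot: [-0.113, 3.129, -0.009]
contact_force: [-0.4, 0.5, 0.1]
grip_width: 0.0463
```

```bash
python3 - <<'E'
from look import *
st()
E
```

```text
t 3.42 p [ 0.5151 -0.109   0.1121] f [-0.41  0.47  0.08] w 0.0463 yaw y 94.15 zaxis [ 0.0112 -0.0051 -0.9999]
```

>>> {"op": "jog_arm", "data": {"increments": [[0,0,-0.001,0.3,0.6,0,0],[0,0,0,0,0,0,0],[0,0,0,0,0,0,-1],[0,0,0,0,0,0,-1],[0,0,0,0,0,0,-1],[0,0,0,0,0,0,-1]]}}

```text
clock: 4.18
eef_pos: [0.516, -0.1094, 0.1122]
tcp_rot: [-0.114, 3.138, -0.001]
contact_force: [-0.8, -0.5, -2.9]
grip_width: 0.0115
```

```bash
python3 - <<'E'
from look import *
st()
E
```

```text
t 4.17 p [ 0.516  -0.1094  0.1122] f [-0.85 -0.52 -2.91] w 0.0115 yaw y 94.16 zaxis [ 2.e-03 -5.e-04 -1.e+00]
```

>>> {"op": "jog_arm", "data": {"increments": [[0.008,0.0006,0,0,0,0,-1],[0.008,0.0006,0,0,0,0,-1],[0.008,0.0006,0,0,0,0,-1],[0.008,0.0006,0,0,0,0,-1],[0.006,0.0004,0,0,0,0,-1],[0,0,0,0,0,0,-1]]}}

```text
clock: 4.92
eef_pos: [0.5506, -0.1063, 0.1128]
tcp_rot: [0.115, -3.131, -0.0]
contact_force: [0.7, -0.2, -0.3]
grip_width: 0.0117
```

```bash
python3 - <<'E'
from look import *
st()
E
```

```text
t 4.92 p [ 0.5506 -0.1063  0.1128] f [ 0.72 -0.2  -0.33] w 0.0117 yaw y 94.19 zaxis [-8.3e-03 -2.0e-04 -1.0e+00]
```

>>> {"op": "jog_arm", "data": {"increments": [[0.007,0.0004,-0.0003,0,-0.3,0,-1],[0.007,0.0005,-0.0003,0,-0.2,0,-1],[0.005,0.0004,0,0,0,0,-1],[0,0,0,0,0,0,-1]]}}

```text
clock: 5.42
eef_pos: [0.5668, -0.105, 0.1122]
tcp_rot: [0.116, -3.132, -0.0]
contact_force: [-0.6, 0.7, 0.6]
grip_width: 0.0122
```

```bash
python3 - <<'E'
from look import *
st()
E
```

```text
t 5.42 p [ 0.5668 -0.105   0.1122] f [-0.56  0.71  0.57] w 0.0122 yaw y 94.23 zaxis [-7.1e-03 -2.0e-04 -1.0e+00]
```

>>> {"op": "jog_arm", "data": {"increments": [[0.005,0.0003,0,0,-0.3,0,-1],[0.005,0.0003,0,0,0,0,-1],[0.005,0.0003,0,0,0,0,-1]]}}

```text
clock: 5.8
eef_pos: [0.5804, -0.1042, 0.1122]
tcp_rot: [0.116, -3.134, 0.0]
contact_force: [-4.6, -0.6, 2.6]
grip_width: 0.0117
```

>>> {"op": "jog_arm", "data": {"increments": [[0.002,0.0001,0,0,0,0,-1]]}}

```text
clock: 5.92
eef_pos: [0.5835, -0.1041, 0.1122]
tcp_rot: [0.116, -3.135, 0.0]
contact_force: [-0.3, -0.5, 1.2]
grip_width: 0.0119
```

```bash
python3 - <<'E'
from look import *
st()
E
```

```text
t 5.92 p [ 0.5835 -0.1041  0.1122] f [-0.35 -0.46  1.21] w 0.0119 yaw y 94.23 zaxis [-4.2e-03 -2.0e-04 -1.0e+00]
```

>>> {"op": "jog_arm", "data": {"increments": [[0,0,0,0,0,0,-1],[0,0,0,0,0,0,0],[0,0,0,0,0,0,0],[0,0,0,0,0,0,0],[0,0,0.03,0,0,0,0],[0,0,0.05,0,0,0,0],[0,0,0.04,0,0,0,0],[0,0,0,0,0,0,0]]}}

```text
clock: 6.92
eef_pos: [0.584, -0.1034, 0.234]
tcp_rot: [0.116, -3.136, -0.002]
contact_force: [0.2, -0.3, 0.5]
grip_width: 0.0467
```

```bash
python3 - <<'E'
from look import *
st();t,s=snap("3")
cv2.imwrite("pics/e.png",cv2.resize(s["img"][130:250,180:340,::-1],(800,600),interpolation=cv2.INTER_CUBIC))
E
```

```text
t 6.92 p [ 0.584  -0.1034  0.234 ] f [ 0.22 -0.34  0.49] w 0.0467 yaw y 94.23 zaxis [-0.0035  0.0011 -1.    ]
```

View pics/e.png

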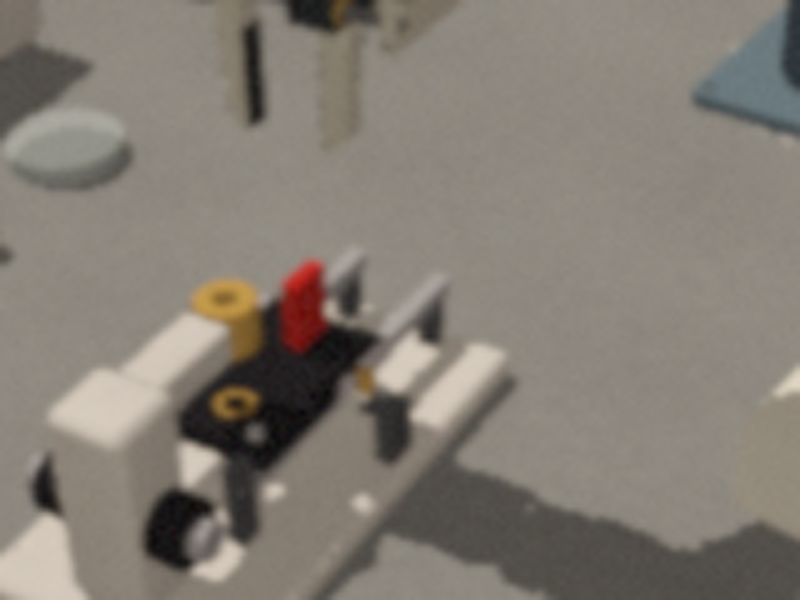

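The stage is now far forward, with the bushing at crop (235,403) under and in front of the sleeve (225,298), and the gripper is clear. I'll measure this numerically in the scene view.

```bash
python3 - <<'E'
from h import *
a=load("scene0.npz");b=load("scene3.npz")
ax=np.array([.9974,.0715]);S=np.array([.6522,-.0985])
def cr(x,y): return (180+(x+.5)/5-.5,130+(y+.5)/5-.5)
bl=lambda c,lo,hi:[x for x in blobs(c,lo,hi,15)[0] if 150<x[0][0]<300 and 150<x[0][1]<230]
for c in(a,b):
    print("brass",bl(c,(14,110,80),(26,255,255)));print("red",bl(c,(0,180,60),(5,255,255)))
    r=bl(c,(0,180,60),(5,255,255))[0][0]
    print("tab@.095",plane(c,[r],.095).round(4))
print("sleeve scene",plane(b,[cr(225,298)],.145).round(4))
P=plane(b,[cr(235,403)],.072)[0,:2];print("bush after",P.round(4),"rel S (x,y):",(P-S)@ax,(P-S)@[-ax[1],ax[0]])
E
```

```text
brass [([174.15, 175.13], [170, 169, 9, 13, 87]), ([226.21, 192.1], [219, 186, 13, 16, 129]), ([240.0, 197.41], [236, 195, 9, 6, 41]), ([252.38, 205.21], [250, 203, 5, 6, 24])]
red [([252.33, 179.93], [249, 172, 8, 16, 92])]
tab@.095 [[ 0.5198 -0.1069  0.095 ]]
brass [([174.23, 175.24], [170, 169, 9, 13, 86]), ([226.19, 192.16], [219, 186, 13, 16, 126]), ([226.07, 209.76], [222, 207, 10, 7, 42])]
red [([240.1, 191.65], [236, 183, 9, 17, 103])]
tab@.095 [[ 0.5876 -0.101   0.095 ]]
sleeve scene [[ 0.6551 -0.0982  0.145 ]]
bush after [ 0.6537 -0.0991] rel S (x,y): 0.0014152789033434997 -0.0006697595155606165
```

>>> {"op": "jog_arm", "data": {"increments": [[-0.013,0.045,0.008,-0.1,-0.2,0,-0.15],[-0.013,0.05,0.006,0,0,0,-0.15],[-0.013,0.05,0.004,0,0,0,-0.15],[-0.013,0.05,0,0,0,0,-0.15],[-0.013,0.05,0,0,0,0,-0.15],[-0.013,0.05,0,0,0,0,-0.15],[-0.013,0.045,0,0,0,0,-0.15],[-0.008,0.02,0,0,0,0,-0.15]]}}

```text
clock: 8.02
eef_pos: [0.4718, 0.2652, 0.2309]
tcp_rot: [0.105, -3.106, -0.005]
contact_force: [-0.0, 0.1, 0.7]
grip_width: 0.0399
```

>>> {"op": "jog_arm", "data": {"increments": [[0,0,0,0,0,0,-0.15],[0,0,0,0,0,0,-0.15],[0,0,0,0,0,0,-0.15]]}}

```text
clock: 8.4
eef_pos: [0.4701, 0.2644, 0.2271]
tcp_rot: [0.108, -3.1, -0.001]
contact_force: [0.4, -1.3, -0.6]
grip_width: 0.0401
```

```bash
python3 - <<'E'
from look import *
st();t,s=snap("4")
cv2.imwrite("pics/f.png",np.hstack([cv2.resize(t["img"][120:280,70:310,::-1],(400,267)),cv2.resize(s["img"][100:260,290:530,::-1],(400,267))]))
cv2.imwrite("pics/g.png",cv2.resize(t["img"][100:250,230:340,::-1],(440,600),interpolation=cv2.INTER_CUBIC))
E
```

```text
t 8.4 p [0.4701 0.2644 0.2271] f [ 0.36 -1.28 -0.57] w 0.0401 yaw y 93.98 zaxis [-4.010e-02 -8.000e-04 -9.992e-01]
```

View pics/f.png

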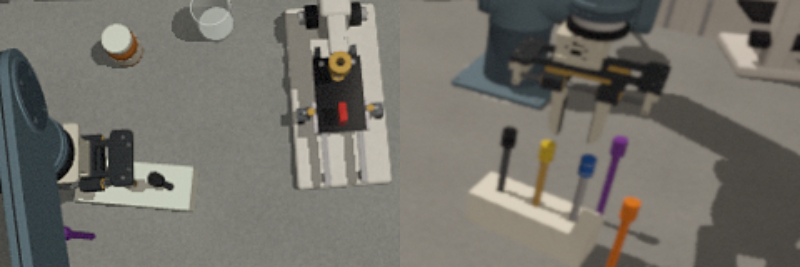

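View pics/g.png

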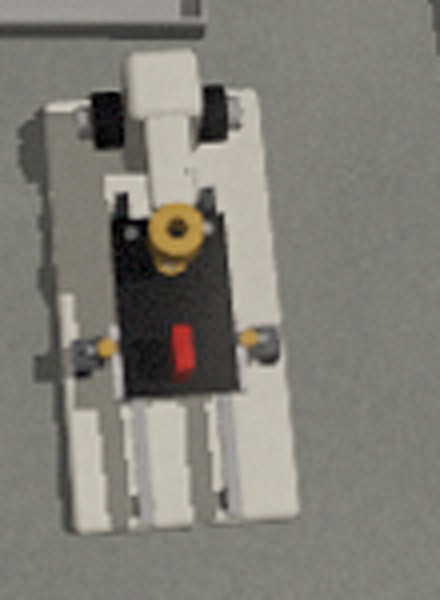

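>>> {"op": "jog_arm", "data": {"increments": [[0.004,0.014,0,0,-1.2,0,-0.15],[0.004,0.014,0,0,-1.1,0,-0.15],[0,0,0,0,0,0,-0.15],[0,0,0,0,0,0,-0.15]]}}

```text
clock: 9.0
eef_pos: [0.4796, 0.294, 0.2278]
tcp_rot: [-0.106, 3.135, 0.0]
contact_force: [0.8, -0.3, -0.1]
grip_width: 0.0396
```

```bash
python3 - <<'E'
from look import *
st()
t=load("top4.npz");S=np.array([.6522,-.0985]);ax=np.array([.9974,.0715]);ay=np.array([-.0715,.9974])
cr=lambda x,y:(230+(x+.5)/4-.5,100+(y+.5)/4-.5)
def rel(u,z):
    P=plane(t,u,z)[:,:2]-S; print(np.c_[P@ax,P@ay].round(4).tolist())
r=[x for x in blobs(t,(0,180,60),(5,255,255),15)[0] if x[0][0]>200];print(r)
rel([r[0][0]],.115);rel([cr(122,397),cr(241,389)],.072);rel([cr(108,347),cr(247,338)],.072);rel([cr(177,229)],.145)
t0=load("top0.npz");t=t0;rel([(277.51,212.47)],.115)
E
```

```text
t 9.0 p [0.4796 0.294  0.2278] f [ 0.77 -0.26 -0.05] w 0.0396 yaw y 93.89 zaxis [ 4.6e-03  2.0e-04 -1.0e+00]
[([275.05, 186.7], [273, 181, 5, 12, 44])]
[[-0.0712, 0.0009]]
[[-0.0931, 0.0405], [-0.0932, -0.0402]]
[[-0.0581, 0.0475], [-0.0583, -0.0474]]
[[0.001, -0.0002]]
[[-0.1392, 0.0]]
```

>>> {"op": "jog_arm", "data": {"increments": [[-0.001,0,-0.025,0,0.2,0,-0.15],[-0.001,0,-0.025,0,0,0,-0.15],[0,0,-0.006,0,0,0,-0.15],[0,0,0,0,0,0,-0.15],[0,0,0,0,0,0,-0.15]]}}

```text
clock: 9.62
eef_pos: [0.4786, 0.2941, 0.1727]
tcp_rot: [-0.107, 3.136, 0.001]
contact_force: [0.2, -0.2, -0.1]
grip_width: 0.0395
```

```bash
python3 - <<'E'
from look import *
st();t,s=snap("5")
cv2.imwrite("pics/i.png",cv2.resize(s["img"][140:260,340:500,::-1],(800,600),interpolation=cv2.INTER_CUBIC))
E
```

```text
t 9.62 p [0.4786 0.2941 0.1727] f [ 0.23 -0.24 -0.12] w 0.0395 yaw y 93.91 zaxis [ 0.0042  0.001  -1.    ]
```

View pics/i.png

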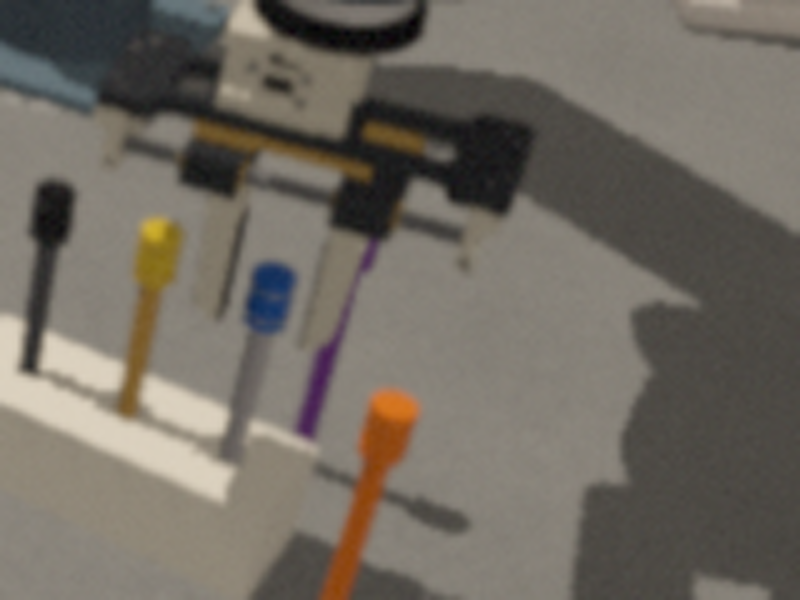

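The blue head (crop 268,298) sits midway between the fingers, whose tips at (210,318) and (312,345) are level with its lower rim. The yellow rod is clear. Closing now.

>>> {"op": "jog_arm", "data": {"increments": [[0,0,-0.001,0,0.2,0,-1],[0,0,0,0,0,0,-1],[0,0,0,0,0,0,-1],[0,0,0,0,0,0,-1]]}}

```text
clock: 10.22
eef_pos: [0.4792, 0.2943, 0.1728]
tcp_rot: [-0.107, 3.137, 0.002]
contact_force: [0.7, 0.3, -0.8]
grip_width: 0.0216
```

```bash
python3 - <<'E'
from look import *
st()
E
```

```text
t 10.22 p [0.4792 0.2943 0.1728] f [ 0.67  0.27 -0.79] w 0.0216 yaw y 93.91 zaxis [ 0.0027  0.0016 -1.    ]
```

>>> {"op": "jog_arm", "data": {"increments": [[0,0,0.015,0,0,0,-1],[0,0,0.02,0,0,0,-1],[0,0,0.02,0,0,0,-1],[0,0,0.02,0,0,0,-1],[0,0,0.025,0,0,0,-1],[0,0,0.03,0,0,0,-1],[0,0,0.03,0,0,0,-1],[0,0,0.02,0,0,0,-1]]}}

```text
clock: 11.22
eef_pos: [0.4772, 0.2938, 0.3632]
tcp_rot: [-0.107, 3.138, 0.003]
contact_force: [0.7, 0.6, -1.1]
grip_width: 0.0214
```

>>> {"op": "jog_arm", "data": {"increments": [[0,0,0.01,0,0,0,-1],[0,0,0,0,0,0,-1],[0,0,0,0,0,0,-1]]}}

```text
clock: 11.6
eef_pos: [0.4771, 0.2939, 0.3755]
tcp_rot: [-0.107, 3.135, 0.004]
contact_force: [0.7, -0.4, -1.6]
grip_width: 0.0216
```

```bash
python3 - <<'E'
from look import *
st();t,s=snap("6")
cv2.imwrite("pics/j.png",cv2.resize(s["img"][80:230,320:520,::-1],(800,600),interpolation=cv2.INTER_CUBIC))
E
```

```text
t 11.6 p [0.4771 0.2939 0.3755] f [ 0.73 -0.42 -1.56] w 0.0216 yaw y 93.93 zaxis [ 0.0044  0.0027 -1.    ]
```

View pics/j.png

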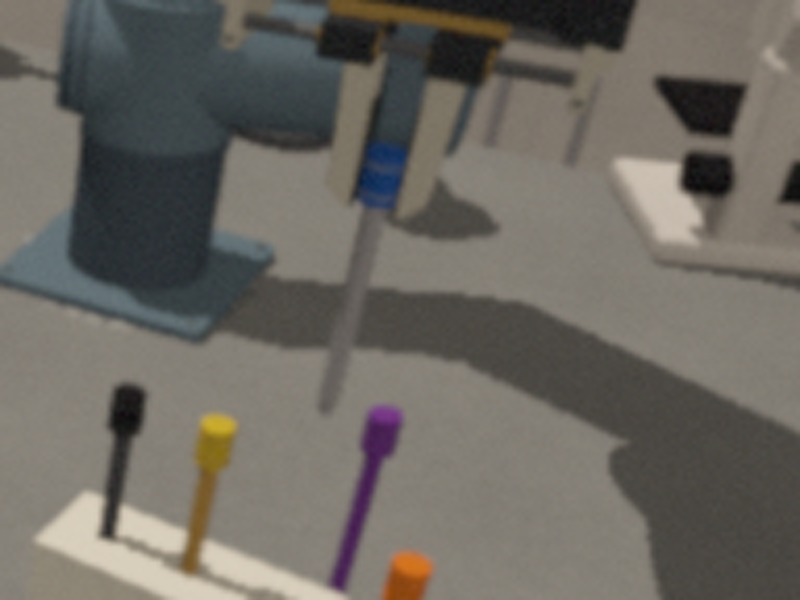

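The rod hangs in the jaws, with its head at crop (383,175) and its tip at (328,408), higher than the other heads. The rest of the rack is undisturbed.

>>> {"op": "jog_arm", "data": {"increments": [[0.01,-0.022,0,0,0,0,-1],[0.018,-0.04,0,0,0,0,-1],[0.02,-0.045,0,0,0,0,-1],[0.02,-0.045,0,0,0,0,-1],[0.02,-0.045,0,0,0,0,-1],[0.02,-0.045,0,0,0,0,-1],[0.02,-0.045,0,0,0,0,-1],[0.018,-0.04,0,0,0,0,-1]]}}

```text
clock: 12.7
eef_pos: [0.6232, -0.04, 0.368]
tcp_rot: [0.119, -3.131, -0.007]
contact_force: [0.3, 0.4, -1.1]
grip_width: 0.0213
```

>>> {"op": "jog_arm", "data": {"increments": [[0.01,-0.02,0,0,0,0,-1],[0,0,0,0,0,0,-1],[0,0,0,0,0,0,-1],[0,0,0,0,0,0,-1]]}}

```text
clock: 13.2
eef_pos: [0.6329, -0.06, 0.3654]
tcp_rot: [0.117, -3.127, -0.011]
contact_force: [-0.4, 0.8, -1.2]
grip_width: 0.0213
```

```bash
python3 - <<'E'
from look import *
st()
E
```

```text
t 13.2 p [ 0.6329 -0.06    0.3654] f [-0.37  0.8  -1.25] w 0.0213 yaw y 94.27 zaxis [-0.0131  0.0068 -0.9999]
```

>>> {"op": "jog_arm", "data": {"increments": [[0.007,-0.014,0,-0.2,-0.4,0,-1],[0.007,-0.013,0,-0.2,-0.35,0,-1],[0.006,-0.011,0,0,0,0,-1],[0,0,0,0,0,0,-1],[0,0,0,0,0,0,-1]]}}

```text
clock: 13.82
eef_pos: [0.6542, -0.099, 0.3663]
tcp_rot: [-0.12, 3.137, -0.002]
contact_force: [0.2, -0.2, -1.7]
grip_width: 0.0215
```

```bash
python3 - <<'E'
from look import *
st();t,s=snap("7")
cv2.imwrite("pics/k.png",cv2.resize(s["img"][80:230,140:340,::-1],(800,600),interpolation=cv2.INTER_CUBIC))
cv2.imwrite("pics/l.png",cv2.resize(t["img"][60:230,170:380,::-1],(740,600),interpolation=cv2.INTER_CUBIC))
E
```

```text
t 13.82 p [ 0.6542 -0.099   0.3663] f [ 0.24 -0.19 -1.69] w 0.0215 yaw y 94.4 zaxis [ 0.0024 -0.001  -1.    ]
```

View pics/k.png

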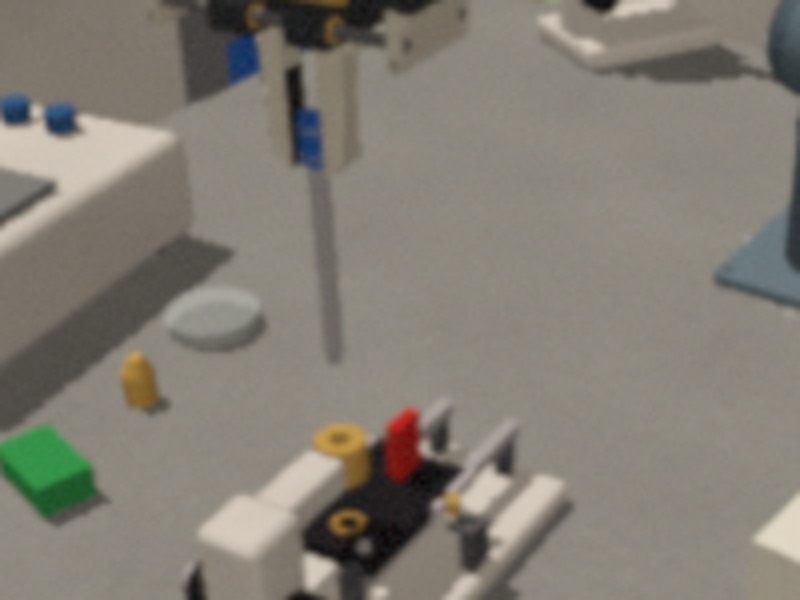

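View pics/l.png

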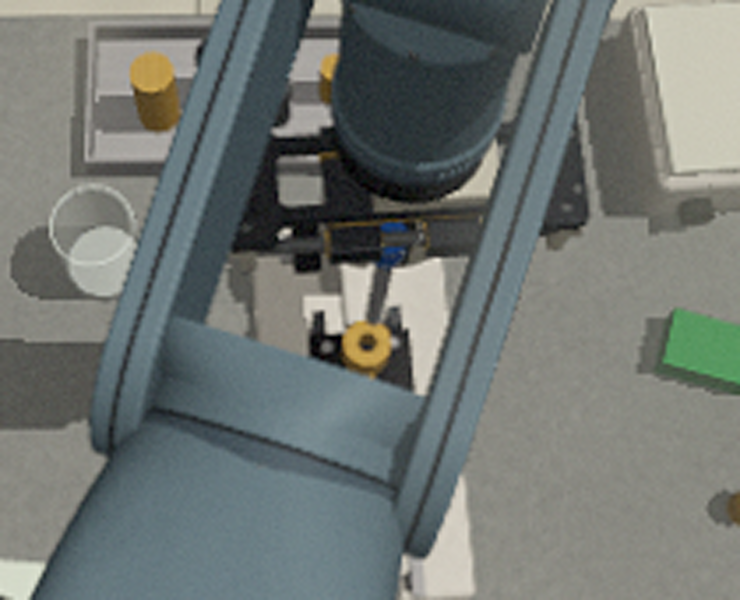

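Scene view: the rod (head 310,138, tip 334,360) stands above the sleeve rim (341,437). The top view also shows the shaft (376,290) just beyond the sleeve (367,343). I'll fit the shaft line in both views and intersect the planes.

```bash
cat > rod.py <<'E'
from h import *
def midline(c,a,b,half,dbg=None):
    """a,b approx px ends of shaft; sample perpendicular profiles, edge midpoint by gradient"""
    g=cv2.GaussianBlur(c["img"],(0,0),.6).astype(np.float32)
    a=np.array(a,float);b=np.array(b,float);d=(b-a)/np.linalg.norm(b-a);n=np.array([-d[1],d[0]])
    s=np.arange(-half,half+.01,.1);pts=[]
    for k in np.arange(0,np.linalg.norm(b-a),1.):
        q=a+d*k+s[:,None]*n
        pr=cv2.remap(g,q[:,0].astype(np.float32).reshape(1,-1),q[:,1].astype(np.float32).reshape(1,-1),cv2.INTER_LINEAR)[0]
        # background = linear interpolation of ends; difference magnitude
        w=np.linspace(0,1,len(s))[:,None]
        bg=pr[:4].mean(0)*(1-w)+pr[-4:].mean(0)*w
        e=np.abs(pr-bg).sum(1);
        if e.max()<25: continue
        m=e>e.max()*.5
        i=np.argmax(e*np.exp(-(s/(half))**2)); l=i
        while l>0 and m[l-1]: l-=1
        r=i
        while r<len(s)-1 and m[r+1]: r+=1
        pts.append(a+d*k+n*(s[l]+s[r])/2)
    pts=np.array(pts,np.float32)
    vx,vy,x,y=cv2.fitLine(pts,cv2.DIST_HUBER,0,.01,.01).ravel()
    v=np.array([vx,vy]);v*=np.sign(v@d)
    p=np.array([x,y]); res=np.abs((pts-p)@[-v[1],v[0]])
    return p,v,np.median(res),len(pts)
def pl(c,p,v,L=12):
    o,d=ray(c,[p-L*v,p+L*v]); n=np.cross(d[0],d[1]);n/=np.linalg.norm(n); return n,n@o
def line(t,lt,s,ls):
    n1,k1=pl(t,*lt[:2]);n2,k2=pl(s,*ls[:2])
    def at(z): return np.linalg.solve(np.array([n1[:2],n2[:2]]),[k1-n1[2]*z,k2-n2[2]*z])
    return at
E
python3 - <<'E'
from rod import *
t=load("top7.npz");s=load("scene7.npz")
cs=lambda x,y:(140+(x+.5)/4-.5,80+(y+.5)/4-.5)
ct=lambda x,y:(170+(x+.5)*210/740-.5,60+(y+.5)*170/600-.5)
ls=midline(s,cs(320,190),cs(332,345),5);lt=midline(t,ct(384,272),ct(376,308),5)
print(ls,lt);at=line(t,lt,s,ls)
for z in(.145,.2,.3,.36):print(z,at(z).round(4))
print("tip tri",tri(t,[ct(375.5,318)],s,[cs(334,362)]))
sl=[]
for c,box in((t,(262,145,290,172)),(s,(215,183,235,203))):
    hsv=cv2.cvtColor(c["img"],cv2.COLOR_RGB2HSV);m=cv2.inRange(hsv,(12,90,60),(32,255,255));x0,y0,x1,y1=box
    k=np.zeros_like(m);k[y0:y1,x0:x1]=m[y0:y1,x0:x1];ys,xs=np.nonzero(k)
    print(xs.min(),xs.max(),ys.min(),ys.max());
    cv2.imwrite(f"pics/sl{len(sl)}.png",cv2.resize(c["img"][y0:y1,x0:x1,::-1],(560,540),interpolation=cv2.INTER_NEAREST));sl.append(1)
E
python3 -c "
import cv2,numpy as np
cv2.imwrite('pics/sl.png',cv2.resize(np.hstack([cv2.imread('pics/sl%d.png'%i) for i in(0,1)]),(800,386)))"
```

```text
(array([221.30417, 146.35275], dtype=float32), array([0.08767166, 0.9961494 ], dtype=float32), np.float32(0.036970906), 39) (array([277.21747, 141.00742], dtype=float32), array([-0.230775  ,  0.97300714], dtype=float32), np.float32(0.06467754), 11)
0.145 [ 0.6537 -0.0976]
0.2 [ 0.6533 -0.0981]
0.3 [ 0.6527 -0.0989]
0.36 [ 0.6523 -0.0994]
tip tri (array([ 0.65371642, -0.10010377,  0.20399256]), np.float64(0.0020820740505083923))
267 280 151 166
218 232 186 202
```

View pics/sl.png

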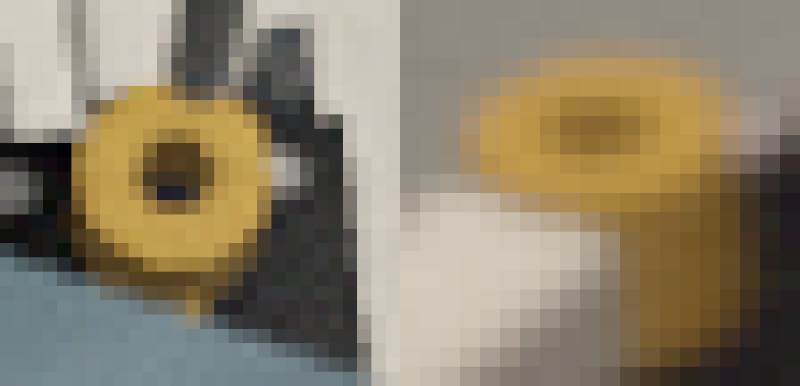

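>>> {"op": "jog_arm", "data": {"increments": [[0.001,-0.0005,-0.015,0,0.1,0,-1],[0,0,-0.015,0,0,0,-1],[0,0,-0.012,0,0,0,-1],[0,0,0,0,0,0,-1],[0,0,0,0,0,0,-1],[0,0,0,0,0,0,-1]]}}

```text
clock: 14.68
eef_pos: [0.6544, -0.0982, 0.3205]
tcp_rot: [0.123, -3.138, 0.0]
contact_force: [-0.3, 0.2, -1.9]
grip_width: 0.0217
```

```bash
python3 - <<'E'
from look import *
st();t,s=snap("8")
cv2.imwrite("pics/m.png",np.hstack([cv2.resize(s["img"][115:215,190:256,::-1],(396,600),interpolation=cv2.INTER_CUBIC),cv2.resize(t["img"][110:180,251:297,::-1],(394,600),interpolation=cv2.INTER_CUBIC)]))
E
```

```text
t 14.68 p [ 0.6544 -0.0982  0.3205] f [-0.27  0.22 -1.89] w 0.0217 yaw y 94.48 zaxis [-1.3e-03 -3.0e-04 -1.0e+00]
```

View pics/m.png

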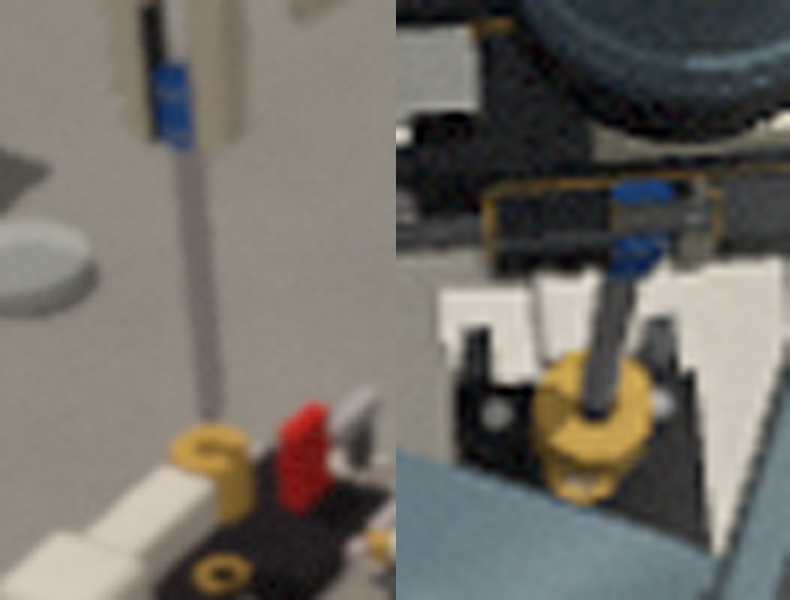

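The tip sits directly over the bore in both views: scene crop tip (210,415) against rim centre (210,440), top crop tip (593,410) against rim centre (593,405). I'll go in gently.

>>> {"op": "jog_arm", "data": {"increments": [[0.0005,-0.0007,-0.008,0,0,0,-1],[0,0,-0.01,0,0,0,-1],[0,0,-0.008,0,0,0,-1],[0,0,0,0,0,0,-1],[0,0,0,0,0,0,-1]]}}

```text
clock: 15.4
eef_pos: [0.6552, -0.099, 0.2927]
tcp_rot: [0.123, -3.139, 0.001]
contact_force: [0.4, 0.8, -0.3]
grip_width: 0.0215
```

```bash
python3 - <<'E'
from look import *
st();t,s=snap("9")
cv2.imwrite("pics/n.png",np.hstack([cv2.resize(s["img"][115:215,190:256,::-1],(396,600),interpolation=cv2.INTER_CUBIC),cv2.resize(t["img"][110:180,251:297,::-1],(394,600),interpolation=cv2.INTER_CUBIC)]))
E
```

```text
t 15.4 p [ 0.6552 -0.099   0.2927] f [ 0.38  0.77 -0.32] w 0.0215 yaw y 94.48 zaxis [-2.e-04 -4.e-04 -1.e+00]
```

View pics/n.png

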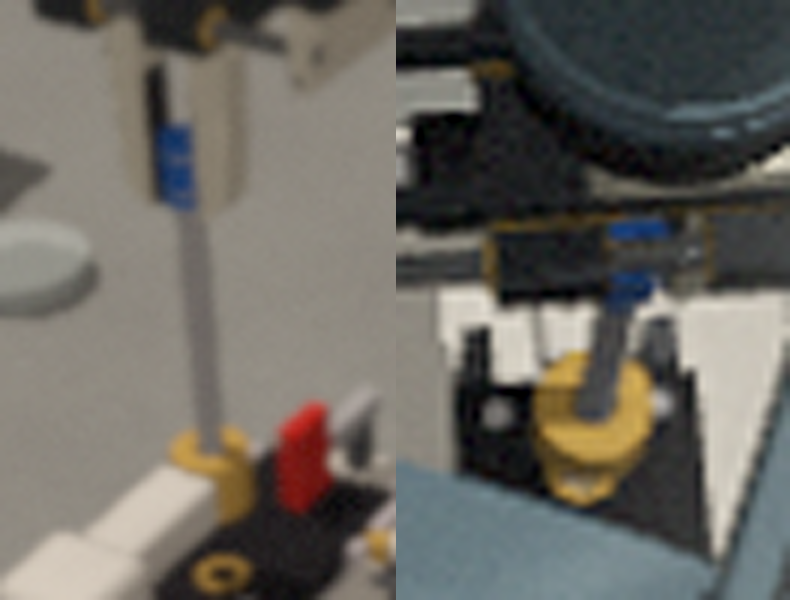

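Scene view: the tip has sunk into the sleeve (210,445). Top view: the shaft goes into the bore (590,405). I'll carry on down.

>>> {"op": "jog_arm", "data": {"increments": [[0,0,-0.006,0,0,0,-1],[0,0,-0.006,0,0,0,-1],[0,0,-0.006,0,0,0,-1],[0,0,0,0,0,0,-1]]}}

```text
clock: 16.0
eef_pos: [0.6552, -0.0989, 0.2738]
tcp_rot: [-0.123, 3.139, -0.001]
contact_force: [0.5, 0.5, -2.6]
grip_width: 0.021
```

```bash
python3 - <<'E'
from look import *
st()
E
```

```text
t 16.0 p [ 0.6552 -0.0989  0.2738] f [ 0.55  0.5  -2.58] w 0.021 yaw y 94.48 zaxis [ 0.e+00 -5.e-04 -1.e+00]
```

>>> {"op": "jog_arm", "data": {"increments": [[0,0,-0.008,0,0,0,-1],[0,0,-0.008,0,0,0,-1],[0,0,-0.008,0,0,0,-1],[0,0,-0.004,0,0,0,-1],[0,0,0,0,0,0,-1]]}}

```text
clock: 16.62
eef_pos: [0.6552, -0.099, 0.2435]
tcp_rot: [-0.123, 3.139, -0.001]
contact_force: [0.3, -0.3, -1.6]
grip_width: 0.0213
```

```bash
python3 - <<'E'
from look import *
st();t,s=snap("10")
cv2.imwrite("pics/o.png",np.hstack([cv2.resize(s["img"][145:215,200:246,::-1],(394,600),interpolation=cv2.INTER_CUBIC),cv2.resize(t["img"][110:180,251:297,::-1],(394,600),interpolation=cv2.INTER_CUBIC)]))
E
```

```text
t 16.62 p [ 0.6552 -0.099   0.2435] f [ 0.29 -0.28 -1.6 ] w 0.0213 yaw y 94.48 zaxis [ 0.e+00 -5.e-04 -1.e+00]
```

View pics/o.png

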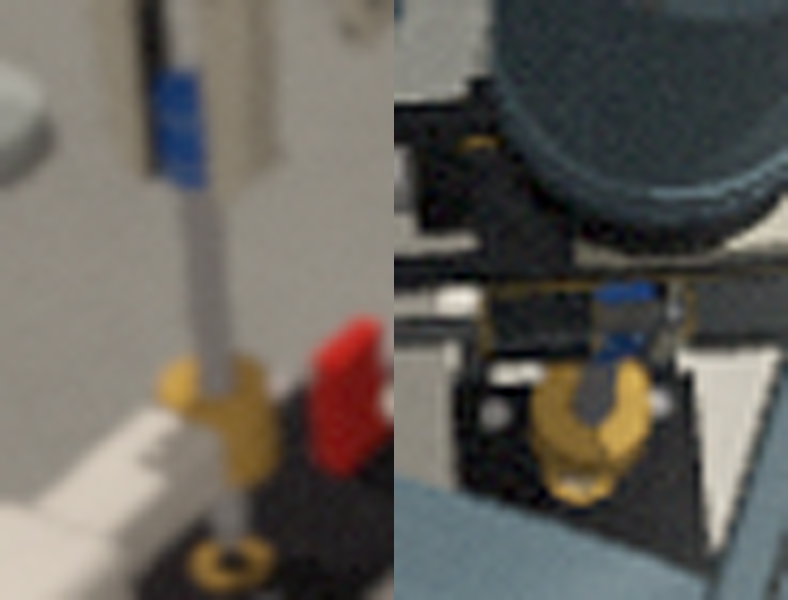

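The rod has come out below the sleeve, and its tip (scene crop 232,540) is right at the stage bushing (232,562). There's been no contact force, so I'll continue to a tip height of about 37 mm.

>>> {"op": "jog_arm", "data": {"increments": [[0,0,-0.006,0,0,0,-1],[0,0,-0.007,0,0,0,-1],[0,0,-0.006,0,0,0,-1],[0,0,0,0,0,0,-1]]}}

```text
clock: 17.23
eef_pos: [0.6552, -0.099, 0.2238]
tcp_rot: [-0.123, 3.139, -0.001]
contact_force: [0.6, 0.7, -0.8]
grip_width: 0.0211
```

>>> {"op": "jog_arm", "data": {"increments": [[0,0,-0.007,0,0,0,-1],[0,0,-0.008,0,0,0,-1],[0,0,-0.005,0,0,0,-1],[0,0,0,0,0,0,-1],[0,0,0,0,0,0,-1]]}}

```text
clock: 17.85
eef_pos: [0.6553, -0.099, 0.2023]
tcp_rot: [-0.123, 3.139, -0.001]
contact_force: [0.6, -0.5, -1.2]
grip_width: 0.0216
```

```bash
python3 - <<'E'
from look import *
st();t,s=snap("11")
cv2.imwrite("pics/p.png",np.hstack([cv2.resize(s["img"][145:225,200:252,::-1],(390,600),interpolation=cv2.INTER_CUBIC),cv2.resize(t["img"][110:180,251:297,::-1],(394,600),interpolation=cv2.INTER_CUBIC)]))
E
```

```text
t 17.85 p [ 0.6553 -0.099   0.2023] f [ 0.58 -0.45 -1.22] w 0.0216 yaw y 94.48 zaxis [ 6.e-04 -7.e-04 -1.e+00]
```

View pics/p.png

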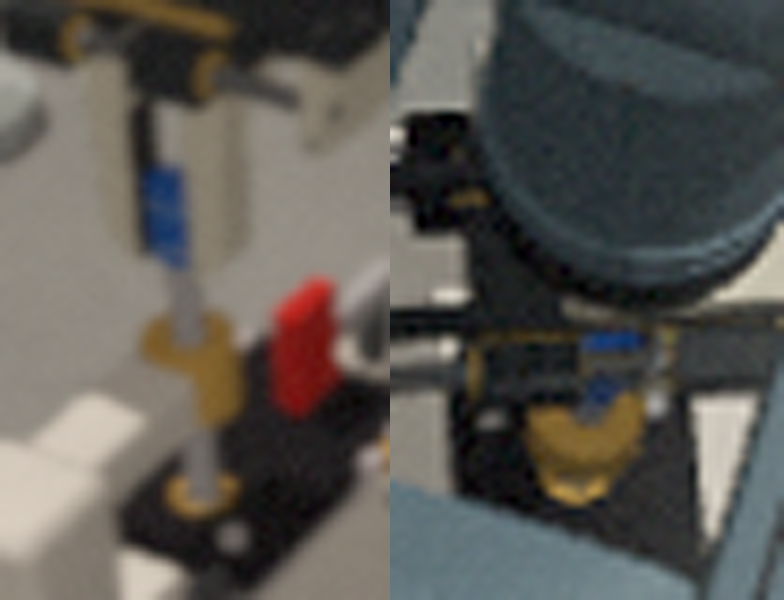

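The rod now goes through the sleeve (scene crop 190,330) and into the stage bushing (202,495). I'll check the tip height and that the stage hasn't shifted.

```bash
python3 - <<'E'
from look import *
s=load("scene11.npz");s3=load("scene3.npz");t=load("top11.npz")
for c in(s3,s):
    print([x for x in blobs(c,(0,180,60),(5,255,255),15)[0] if 200<x[0][0]<300])
b=[x for x in blobs(s,(100,120,40),(122,255,255),10)[0] if 205<x[0][0]<240 and x[0][1]>150];print(b)
for z in(.170,.175,.18,.185,.21): print(z,proj(s,[(.6545,-.0985,z)]).round(1))
print("rod7 tip px vs", )
from rod import *
ls=midline(s,(223.6,184),(224.5,187.5),4);print("shaft above sleeve",ls)
print("bush,shaft mid below: ");ls2=midline(s,(226.4,203.5),(226.8,208.5),4);print(ls2)
st()
E
```

```text
[([240.1, 191.65], [236, 183, 9, 17, 103])]
[([240.09, 191.59], [236, 183, 9, 17, 102])]
[([221.3, 172.37], [219, 167, 5, 12, 43])]
0.17 [[224.  181.3]]
0.175 [[223.8 179.7]]
0.18 [[223.7 178.1]]
0.185 [[223.6 176.5]]
0.21 [[222.8 168.4]]
rod7 tip px vs
shaft above sleeve (array([224.31253, 185.36557], dtype=float32), array([0.15130864, 0.9884866 ], dtype=float32), np.float32(0.00012999028), 4)
bush,shaft mid below: 
(array([226.36678, 206.01065], dtype=float32), array([0.0201769 , 0.99979645], dtype=float32), np.float32(0.045059085), 6)
t 17.95 p [ 0.6553 -0.099   0.2024] f [ 0.91 -0.28 -0.31] w 0.0213 yaw y 94.48 zaxis [ 6.e-04 -8.e-04 -1.e+00]
```

>>> {"op": "jog_arm", "data": {"increments": [[0,0,-0.001,0,0,0,-1],[0,0,0,0,0,0,-1],[0,0,0,0,0,0,-1],[0,0,0,0,0,0,-1]]}}

```text
clock: 18.45
eef_pos: [0.6553, -0.0991, 0.2019]
tcp_rot: [-0.123, 3.138, -0.002]
contact_force: [-0.1, -0.6, -1.3]
grip_width: 0.0219
```

```bash
python3 - <<'E'
from look import *
o,_=st(); print(np.abs(o["joint_vel"]).max())
print(order.job_done())
E
```

```text
t 18.45 p [ 0.6553 -0.0991  0.2019] f [-0.1  -0.61 -1.34] w 0.0219 yaw y 94.48 zaxis [ 0.001 -0.001 -1.   ]
0.00198632344708972
the job is handed in; nothing more can be done
None
```

I slid the stage home by its red tab and released it. Then I took the blue-headed rod from the rack, lowered it through the sleeve and the stage hole, and handed the job in at 18.5 s with the rod still gripped.

**Stage:** In the top view the plate's near edge lay 35 mm behind the rollers, as it should at home. The red tab's pixels did not change while the rod went in.

**Rod:** The tip is about 39 mm above the table from the arm's height, or about 38 mm from the blue head in the picture. It needs to be between 23 and 50.5 mm. I could not see the tip itself under the stage, so this assumes the rod did not slip in the jaws. The tool was within about 0.002 rad of vertical, the grip opening read 21.9 mm and the wrist felt only about 1.5 N.

**Disagreements:** The two cameras placed the sleeve about 2 mm apart. I used the rod's position relative to the sleeve in each picture, and it went in without noticeable contact. The shaft fit before insertion suggested a lean of about 0.01 rad, more than the tool showed but within the limit. The arm overshot some early moves by up to about 10 mm, which I corrected before each grasp. I saw no other object disturbed, but I did not measure the other objects again at the end.

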